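# Jack up a service chassis and hold it

## Robot

A 7-joint arm with a two-finger parallel gripper is mounted at the origin on a cart in front of the work surface, level with it; the furniture and walls round the work are solid. World frame = base frame: x ahead of the robot, y to its left, z up, the work surface at z = 0. Lengths are in m, angles in rad, forces in N, time in s.
With the tool pointing down it reaches from about 0.425 to 0.875 m from the base axis. Payload 4.7 kg.
Tool frame: the origin (TCP) lies midway between the tips of the shut fingers; the grasp point (between the pads) lies 19 mm behind it; z points along the fingers, y is the line along which they close (so a half turn about z gives the same grasp; the last joint's range is limited). The gripper opens to 87 mm and grips with 3 to 60 N. Pads are 19 mm wide; open, the fingers measure 117 mm over their backs; the gripper's body (75 mm by 190 mm) begins 51 mm behind the grasp point.
Start: joints at [0.014, 0.321, -0.07, 1.45, 0.023, 1.371, -0.057], TCP at [0.65, -0, 0.223] pointing down, gripper open.
Joint ranges: [-2.86, 2.86], [-0.3, 2.09], [-1.38, 1.24], [0.06, 2.45], [-1.56, 4.7], [0.09, 2.05], [-2.69, 2.69]. Speed limits (rad/s): [2.57, 2.57, 3.14, 3.14, 3.14, 3.14, 3.14].

## Interface

Orientations are given as [roll, pitch, yaw] about the fixed x, y, z axes, in that order (R = Rz(yaw) Ry(pitch) Rx(roll)).
In Python, from station import * gives the robot as it stands.
- The arm moves only by the tool drive_tool, never from a script. Its arguments are lists of equal length, an entry for each row: "linear": the shift along the world's x, y, z in mm, a list of three; "roll": the turn about the world's z in degrees; "hand": the opening, from -1 (shut) to 1 (fully open), so that 0 is half open. A call has 1 to 8 rows; each row shifts and turns the commanded pose from where the row before left it; what a row does not reach is not made up. A row lasts 1/8 s, in which the tool goes at most 62.5 mm and 10.7 degrees, less where a joint would pass 70% of its speed; a pose out of reach is approached as far as the arm can. A call is refused whole if a number of a shift passes 62.5 or a number of a turn 10.7, either way. A call with a gripper value outside its range is refused whole. The fingers move at their own pace and stop on an object; the grip force is fixed at half the most. Time passes only in rows, so rows that do not move let the fingers close. It gives the time, the measured TCP pose, the force, the opening and the grip force at its end, in the units of the state.
- sense(): the state, without advancing time (a new reading comes with each control period).
- snapshot(name): name is "scene" or "side" or "wrist"; returns a dict with "img" (480x640x3 uint8, blue, green, red), "fovy" (degrees; the focal length in pixels is half the picture's height over the tangent of half this angle, whatever the lens; pixels are square), "cx", "cy" (the principal point, pixels), "T" (4x4, takes a point from camera to world coordinates); the wrist camera has in their place "T_tool_cam" (4x4, takes a point from camera to tool coordinates, whose origin is the TCP and whose axes are the flange's). Camera axes: x right, y up, looking along -z (the intrinsics and any distortion apply to the point x, -y, -z); pixel columns grow to the right and rows downward; lengths in m; the calibration is good to about 2 mm. The wrist camera is an equidistant fisheye: a pixel r from the principal point sees the ray r / f radians off the axis. A picture is of the moment at which its call begins: read the wrist's pose just before it. There is no depth.
- finish_job(): hands the job in; it is judged then, once.
The state is a dict: "clock": time; "q": joint angles; "qvel": joint speeds; "joint_torque": joint torques, N m; "tool_pos": TCP position; "orientation": TCP orientation; "contact_force": force on the tool from outside, world axes, zero at the start; "wrist_torque": the same for the moment, N m; "width": finger opening in m; "gripper_force": force on a finger pad.
Only numpy, scipy, OpenCV 4.12 (cv2) and the standard library are available. Lean on these libraries where they do the work, as an engineer would, in place of code of your own. Each camera call takes 0.05 s, during which the arm holds its last target. There are 200 camera calls.

## Task

Set the loose orange cap onto the round cup on top of the red bench jack so that it sits seated and level, then move the jack until the cap is centred under the yellow lift point of the open aluminium chassis, with the jack flat on the bench. Pump the black handle paddle right down as a trial lift, let it come all the way back up, then press it right down again and finish while holding it down, so that the jack alone keeps the chassis raised. Do not touch the chassis or its stand with the robot, and do not disturb the battery, the blue parts box or the solder spool.

Things in the scene. Friction and masses are not known exactly. Their poses are not given: they have to be found in the camera images.
- cap: loose orange cap, 50 g: a disc 44 mm across and 14 mm thick with a black spot on top and a spigot 20 mm across and 6 mm long under it; origin at the middle of the disc (13 mm above the bench at the start, spigot down); z points up. Seated on the cup, its origin is 7 mm above saddle_rim and the spigot lies in the cup with 3 mm play all round
- jack: loose red bench jack, about 0.9 kg, standing on a base plate 262 x 70 x 10 mm; origin on the bench under the axis of its ram; its x axis runs level from the handle to the ram, z up. The base reaches 36 mm ahead of (+x) and 226 mm behind (-x) the ram axis. The jack can be lifted or slid along the bench
- jack_grip (a point): grip point of the jack: the grey upright block 28 mm long (jack x) and 32 mm wide (jack y), from 8 to 66 mm above the bench, 70 mm behind the ram axis; this point is on its centre line, 45 mm above the bench; axes as the jack's. Grasp it from above across its 32 mm width
- saddle_rim (a point): centre of the rim of the jack's steel cup (saddle): cup 36 mm outside, 26 mm inside, 8 mm deep, rim 50 mm above the bench when the handle is up; it rises 69 mm per rad of the handle, 42 mm in all; axes as the jack's
- paddle (a point): centre of the top face of the black paddle at the end of the pump handle (48 mm along the handle, 44 mm wide, 10 mm thick). The handle turns about a level pivot (jack y) 105 mm behind the ram axis and 45 mm above the bench; the paddle's middle is 115 mm from the pivot. It slopes 35 degrees up and away from the ram at the start (this point 115 mm up, 196 mm behind the ram axis) and is level when right down (this point 50 mm up, 220 mm behind). Pushing it down raises the cup
- lever (a joint): angle of the pump handle, rad: 0 up, 0.61 right down. A spring brings it back up when let go; about 3 to 4 N on the paddle without load, 5 to 9 N with the chassis
- stand: fixed dark steel stand, 200 x 221 mm, that carries the open aluminium chassis (180 x 200 x 45 mm, underside 93 mm and rim 138 mm above the bench); origin on the bench under its centre, z up; its -x side is the one with the lift lip, its hinge lies at +x. The space under the lip is open down to the bench; the front posts stand 60 mm to the -x side of the centre, at y = +-100 mm
- lift_pad (a point): lowest point of the yellow domed stud (18 mm across) under the steel lip (60 mm wide) on the -x side of the chassis, 125 mm from the stand's centre; 82 mm above the bench at rest, so 18 mm above the seated cap's top. A yellow spot on top of the lip marks the same place; the lip reaches 26 mm farther out and its top is 99 mm above the bench. Axes as the stand's
- chassis (a joint): tilt of the chassis about its hinge, rad: 0 at rest, grows as the lip is lifted, about 0.11 with the handle right down
- battery_pack: silver-white battery pack, 38 x 85 x 9 mm, leave alone; origin at its underside
- parts_box: small open blue parts box, 40 x 60 x 26 mm, leave alone; origin at its underside
- solder_spool: solder spool with black flanges, 58 mm across, 50 mm high, leave alone; origin at its underside

How it is judged:
On the way, in this order (a step that is already met when the one before it is completed fails the run):
1. the cap sits seated and level on the jack's cup, let go, the jack flat on the bench (horizontal distance between cap and saddle_rim below 0.006 m and z of cap in the frame of saddle_rim between 0.004 and 0.0095 m and angle between the z axis of cap and the z axis of saddle_rim, either way round below 0.1 rad and height (world z) of jack below 0.004 m and angle between jack's own z axis and vertical below 0.06 rad and contact force between the fingers and cap below 0.1 N), for 0.2 s.
2. the seated cap is centred under the yellow lift point, jack flat on the bench, handle up (horizontal distance between cap and saddle_rim below 0.006 m and z of cap in the frame of saddle_rim between 0.004 and 0.0095 m and angle between the z axis of cap and the z axis of saddle_rim, either way round below 0.1 rad and height (world z) of jack below 0.004 m and angle between jack's own z axis and vertical below 0.06 rad and horizontal distance between cap and lift_pad below 0.014 m and value of joint lever below 0.1 rad), for 0.2 s.
3. trial stroke: handle right down, chassis raised by the jack (value of joint lever above 0.52 rad and value of joint chassis above 0.07 rad and contact force between cap and stand above 1 N), for 0.1 s.
4. handle back up, chassis down at rest (value of joint lever below 0.1 rad and value of joint chassis below 0.01 rad), for 0.1 s.
5. handle right down again (all of step 3), for 0.2 s.
At the end, for the whole second after the job is handed in: Fingers hold the handle down (>0.52 rad, >1 N); chassis up >0.07 rad, still, resting on the cap (>1 N), untouched by the robot (<0.5 N); cap within 6 mm of the cup axis, 4-9.5 mm above the rim, level to 0.1 rad, within 14 mm of the lift point; jack flat (4 mm, 0.06 rad) (all of step 5 and horizontal distance between cap and saddle_rim below 0.006 m and z of cap in the frame of saddle_rim between 0.004 and 0.0095 m and angle between the z axis of cap and the z axis of saddle_rim, either way round below 0.1 rad and height (world z) of jack below 0.004 m and angle between jack's own z axis and vertical below 0.06 rad and horizontal distance between cap and lift_pad below 0.014 m and contact force between each of the arm, the fingers and stand below 0.5 N and contact force between the fingers and jack above 1 N and velocity of joint chassis between -0.05 and 0.05 rad/s); the arm keeps its last pose, push and grip.
It fails at once if the robot pushes the chassis or stand (over 1 N) (contact force between any of the arm, the fingers and stand above 1 N).
It fails at once if the battery is moved by over 20 mm (distance of battery_pack from where it was at the start of the episode above 0.02 m).
It fails at once if the parts box is moved by over 20 mm (distance of parts_box from where it was at the start of the episode above 0.02 m).
It fails at once if the solder spool is moved by over 20 mm (distance of solder_spool from where it was at the start of the episode above 0.02 m).
It also fails if it takes over 70 s, if anything falls off the work surface, if the arm or the gripper's body presses on something with over 40 N, if the wrist force passes 120 N, or if a joint passes its speed limit or range.

## Working session

There is one attempt and no reset: what is moved stays moved. The work goes in short steps, Python scripts to look and compute and a tool call to move; the robot and the scene stay as the last step left them, time stands still between calls to the robot, and variables do not carry over. Pictures are saved under pics/ and viewed, at most 10 in all, crops included, and the job is handed in when it is done.

Besides the shell and the picture viewer there is one more tool, called after "Call:" by a JSON object that holds its "name" and its "arguments". drive_tool: Moves the arm, as the interface text tells. Its arguments: {"type":"object","properties":{"linear":{"type":"array"},"roll":{"type":"array"},"hand":{"type":"array"}},"required":["linear","roll","hand"]}

```bash
ls; mkdir -p pics
python3 - <<'E'
from station import *
import cv2, numpy as np
for n in ["scene","side"]:
    s=snapshot(n); cv2.imwrite(f"pics/{n}0.png",s["img"]); print(n,s["fovy"],s["cx"],s["cy"],np.round(s["T"],4).tolist())
    np.savez(f"{n}0.npz",**{k:v for k,v in s.items()})
s=snapshot("wrist");cv2.imwrite("pics/wrist0.png",s["img"]);print({k:v for k,v in s.items() if k!="img"})
print(sense())
E
```

```text
pics
scene 50.95875187873056 319.4535331850789 246.06959778214727 [[0.8135, 0.4584, -0.3579, 0.0542], [-0.5816, 0.6334, -0.5105, -0.6596], [-0.0073, 0.6234, 0.7818, 1.1481], [0.0, 0.0, 0.0, 1.0]]
side 50.61246283086997 316.19662600486424 239.9027327044556 [[0.8975, 0.274, -0.3455, 0.1319], [-0.441, 0.5631, -0.6989, -0.77], [0.003, 0.7796, 0.6262, 0.8107], [0.0, 0.0, 0.0, 1.0]]
{'fovy': 65.70646984690485, 'cx': 315.76131192084995, 'cy': 239.74721416432016, 'T_tool_cam': array([[ 3.76164315e-04,  9.61209554e-01,  2.75818874e-01,
         7.48290587e-02],
       [ 9.99998022e-01, -9.00239357e-04,  1.77346493e-03,
         1.05215353e-04],
       [ 1.95297444e-03,  2.75817661e-01, -9.61207992e-01,
        -1.60463888e-01],
       [ 0.00000000e+00,  0.00000000e+00,  0.00000000e+00,
         1.00000000e+00]])}
{'clock': 0.15, 'q': array([ 0.01408352,  0.32162616, -0.07008681,  1.451413  ,  0.02258271,
        1.37081771, -0.05688089]), 'qvel': array([ 1.25649442e-03, -1.81019542e-03,  3.52158423e-05, -1.52096845e-03,
        1.46964952e-03,  1.10602628e-03, -3.52040076e-04]), 'joint_torque': array([ 2.16972071e-04, -4.91794288e+01, -4.04079035e-01, -3.12878716e+01,
       -6.39387709e-02,  4.04033612e-02,  9.90178205e-05]), 'tool_pos': array([ 6.49566101e-01, -2.88582641e-05,  2.21720880e-01]), 'orientation': array([-3.14011660e+00,  7.11578636e-05,  1.57085526e+00]), 'contact_force': array([ 0.11247251, -0.24085672, -0.10948489]), 'wrist_torque': array([ 0.025437  , -0.0417723 ,  0.03176218]), 'gripper_force': 0.0, 'width': 0.08690525946034684}
```

View pics/scene0.png

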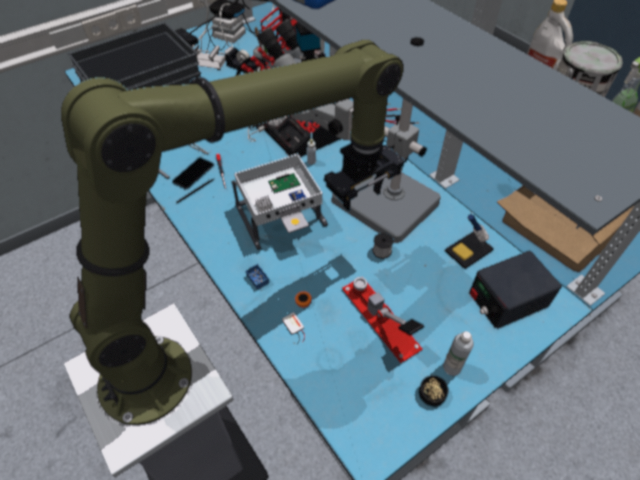

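View pics/side0.png

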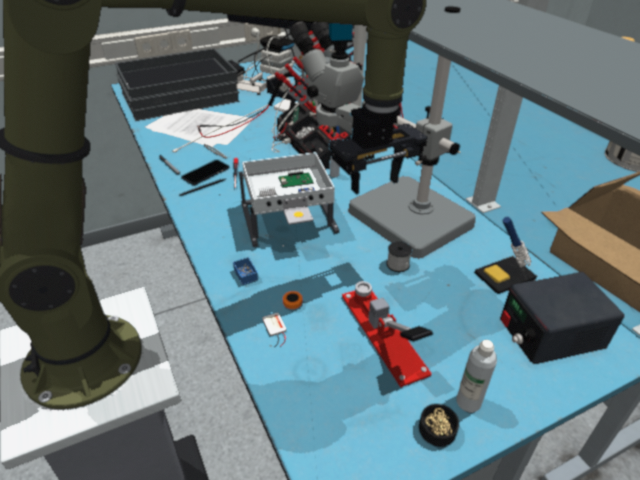

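The scene view shows the cap at about (303,298), the cup at (361,286), the yellow spot at (294,222) and the paddle at (412,326). In the side view they are at (292,299), (363,289), (299,215) and (418,333). Next I measure these by colour.

```bash
cat > h.py <<'E'
import numpy as np, cv2
def ray(s,u,v):
    f=240/np.tan(np.radians(float(s["fovy"]))/2)
    d=np.array([(u-s["cx"])/f,-(v-s["cy"])/f,-1.]); T=np.array(s["T"])
    return T[:3,3],T[:3,:3]@(d/np.linalg.norm(d))
def wray(s,st,u,v):
    from scipy.spatial.transform import Rotation as R
    f=240/np.tan(np.radians(float(s["fovy"]))/2) if 0 else None
    f=240/np.tan(np.radians(float(s["fovy"]))/2)
    x,y=u-s["cx"],v-s["cy"]; r=np.hypot(x,y)+1e-9; a=r/f
    d=np.array([np.sin(a)*x/r,-np.sin(a)*y/r,-np.cos(a)])
    Rt=R.from_euler("xyz",st["orientation"]).as_matrix(); M=np.array(s["T_tool_cam"])
    return st["tool_pos"]+Rt@M[:3,3], Rt@(M[:3,:3]@d)
def plane(r,z): o,d=r; return o+d*(z-o[2])/d[2]
def tri(r1,r2):
    A=[];b=[]
    for o,d in (r1,r2):
        P=np.eye(3)-np.outer(d,d);A.append(P);b.append(P@o)
    return np.linalg.lstsq(np.vstack(A),np.hstack(b),rcond=None)[0]
def blobs(img,lo,hi,roi,minarea=8):
    hsv=cv2.cvtColor(img,cv2.COLOR_BGR2HSV); m=cv2.inRange(hsv,np.array(lo),np.array(hi))
    k=np.zeros_like(m);x0,y0,x1,y1=roi;k[y0:y1,x0:x1]=255;m&=k
    n,l,st,c=cv2.connectedComponentsWithStats(m)
    return sorted([(int(st[i,4]),c[i].round(1).tolist(),st[i,:4].tolist()) for i in range(1,n) if st[i,4]>=minarea],reverse=True),l,m
E
python3 - <<'E'
from h import *
S=np.load("scene0.npz");D=np.load("side0.npz")
for n,s,rc,rr,ry in (("sc",S,(285,280,325,315),(330,265,440,370),(275,205,320,240)),("sd",D,(275,285,310,315),(330,280,440,390),(280,200,320,230))):
    im=s["img"]
    print(n,"orange",blobs(im,(5,150,80),(18,255,255),rc)[0][:3])
    print(" red",blobs(im,(0,170,90),(4,255,255),rr)[0][:3], blobs(im,(174,170,60),(180,255,255),rr)[0][:3])
    print(" yellow",blobs(im,(18,100,120),(35,255,255),ry)[0][:3])
    print(" grey",blobs(im,(0,0,90),(180,60,255),(340,275,395,325))[0][:4])
    print(" black",blobs(im,(0,0,0),(180,255,45),(390,310,440,345))[0][:4])
a=np.hstack([cv2.resize(S["img"][255:375,275:435],None,fx=4,fy=4)]);cv2.imwrite("pics/c1.png",cv2.resize(S["img"][200:370,240:440],None,fx=4,fy=3.5*8/7))
b=cv2.resize(D["img"][195:390,230:440],None,fx=3,fy=3);cv2.imwrite("pics/c2.png",b)
E
```

```text
sc orange [(112, [302.8, 299.6], [296, 292, 15, 15])]
 red [(1271, [384.8, 325.4], [344, 284, 77, 77])] []
 yellow [(37, [294.6, 221.2], [291, 219, 8, 6])]
 grey [(263, [367.2, 289.5], [350, 277, 34, 28]), (88, [387.6, 312.3], [381, 303, 14, 17]), (8, [344.6, 285.0], [342, 283, 7, 5])]
 black [(166, [410.3, 326.8], [400, 321, 22, 13])]
sd orange [(184, [292.1, 300.7], [283, 292, 19, 17])]
 red [(2131, [388.9, 342.2], [343, 292, 87, 94])] []
 yellow [(41, [298.0, 214.0], [294, 212, 9, 5])]
 grey [(197, [363.1, 287.6], [352, 281, 25, 15]), (159, [379.2, 303.9], [371, 297, 18, 14]), (71, [388.3, 320.4], [383, 316, 12, 9]), (8, [391.4, 314.5], [388, 313, 7, 5])]
 black [(216, [414.8, 333.4], [401, 328, 31, 12])]
```

View pics/c2.png

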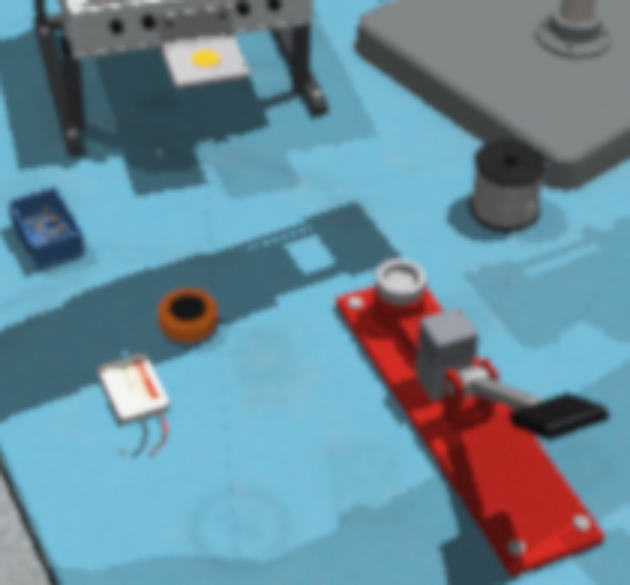

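This crop (3x, origin 230,195) shows the cap's black spot at (188,306), the cup rim at (400,273), the grip block's top at (448,330), the paddle at (558,414), the yellow spot at (206,58) and the base corners.

Run:
```python
from h import *
S=np.load("scene0.npz");D=np.load("side0.npz")
D_=lambda x,y:ray(D,230+(x-1)/3,195+(y-1)/3)
p=lambda n,v:print(n,np.round(v,4))
p("cap D",plane(D_(188,304),.02)); 
b,l,m=blobs(S["img"],(0,0,0),(180,255,60),(296,290,312,306),3);print(b)
b2,_,_=blobs(D["img"],(0,0,0),(180,255,60),(283,290,303,306),3);print(b2)
p("cap S",plane(ray(S,*b[0][1]),.02)); p("cap D",plane(ray(D,*b2[0][1]),.02))
p("cup D",plane(D_(400,274),.05))
p("blk D",plane(D_(448,330),.066))
p("pad D",plane(D_(558,412),.115)); p("pad S",plane(ray(S,411,325.5),.115))
ys,yd=ray(S,294.6,221.2),ray(D,298,214)
p("yel S",plane(ys,.099));p("yel D",plane(yd,.099));p("tri",tri(ys,yd))
c=[plane(D_(*q),.01) for q in ((338,298),(515,573),(604,535))]
for q in c:p("corner",q)
print(np.linalg.norm(c[0]-c[1]),np.linalg.norm(c[2]-c[1]))
for n,s in(("S",S),("D",D)):
    m=blobs(s["img"],(0,150,60),(4,255,255),(330,265,440,390))[2]
    ct=max(cv2.findContours(m,0,1)[0],key=cv2.contourArea)[:,0]
    w=np.array([plane(ray(s,*map(float,q)),.01)[:2] for q in ct],np.float32)
    print(n,cv2.minAreaRect(w))
# stand yaw: lip edges
p("lip",[plane(D_(*q),.099) for q in ((163,40),(178,86),(248,75))])
p("box",plane(D_(46,215),.026));p("spool",plane(D_(510,160),.05));p("batt",plane(D_(135,388),.009))
```

```text
cap D [ 0.4348 -0.0405  0.02  ]
[(44, [302.5, 297.5], [299, 295, 8, 6])]
[(63, [292.1, 297.1], [287, 294, 11, 7])]
cap S [ 0.4329 -0.0384  0.02  ]
cap D [ 0.433  -0.0433  0.02  ]
cup D [ 0.5723 -0.1072  0.05  ]
blk D [ 0.5647 -0.1822  0.066 ]
pad D [ 0.5597 -0.3072  0.115 ]
pad S [ 0.5622 -0.3022  0.115 ]
yel S [0.5299 0.1378 0.099 ]
yel D [0.529  0.1321 0.099 ]
tri [0.5351 0.1463 0.0878]
corner [ 0.5412 -0.0743  0.01  ]
corner [ 0.5252 -0.3334  0.01  ]
corner [ 0.5917 -0.3344  0.01  ]
0.25965458499759936 0.06651763238370301
S ((0.5655617713928223, -0.20109251141548157), (0.25392189621925354, 0.0646451935172081), 86.9304428100586)
D ((0.565015971660614, -0.20655257999897003), (0.25834229588508606, 0.06996963173151016), 86.495361328125)
lip [[0.5088 0.1696 0.099 ]
 [0.4947 0.1075 0.099 ]
 [0.5499 0.0966 0.099 ]]
box [0.3734 0.0902 0.026 ]
spool [ 0.7145 -0.034   0.05  ]
batt [ 0.3724 -0.0892  0.009 ]
```

Call:
{"name": "drive_tool", "arguments": {"linear": [[-54,-10,-18],[-54,-10,-18],[-54,-10,-18],[-55,-11,-16],[0,0,0],[0,0,0]], "roll": [0,0,0,0,0,0], "hand": [0.6,0.6,0.6,0.6,0.6,0.6]}}

```text
clock: 0.9
tool_pos: [0.4337, -0.041, 0.1532]
orientation: [3.14, 0.0, 1.571]
contact_force: [0.5, 0.1, 0.3]
width: 0.0697
gripper_force: 0.0
```

Run:
```python
from station import *
from h import *
st=sense();s=snapshot("wrist");cv2.imwrite("pics/w1.png",s["img"])
print(st["clock"],st["tool_pos"],st["orientation"])
im=s["img"]
for n,z,a in (("orange",.013,((5,150,80),(18,255,255))),("white",.009,((0,0,170),(180,60,255)))):
    for b in blobs(im,*a,(0,0,640,480),60)[0][:4]: print(n,b,plane(wray(s,st,*b[1]),z).round(4))
```

```text
0.9 [ 0.43374569 -0.04097584  0.15316149] [3.13969559e+00 1.99746038e-05 1.57065116e+00]
orange (689, [303.9, 226.8], [289, 204, 48, 51]) [ 0.4237 -0.0412  0.013 ]
orange (78, [257.2, 282.6], [255, 275, 5, 17]) [ 0.3819 -0.0917  0.013 ]
white (17448, [55.1, 87.2], [0, 0, 138, 305]) [0.183  0.0989 0.009 ]
white (2788, [115.7, 262.5], [71, 226, 79, 62]) [ 0.2403 -0.0765  0.009 ]
white (2675, [631.1, 73.3], [610, 0, 30, 229]) [0.7692 0.1309 0.009 ]
white (2195, [471.5, 14.6], [419, 0, 91, 41]) [0.5682 0.149  0.009 ]
```

View pics/w1.png

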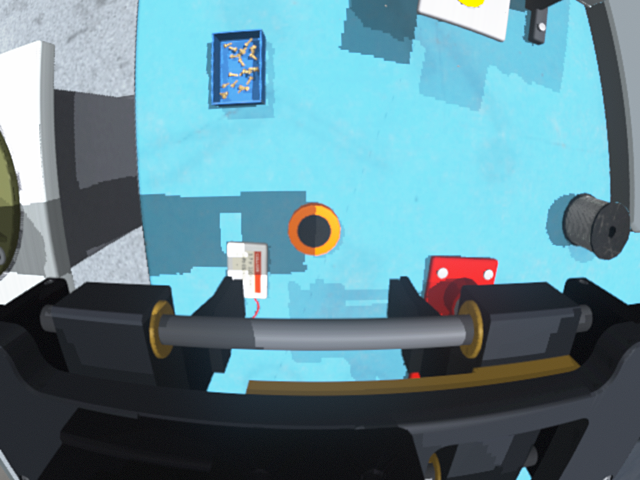

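The wrist view shows the cap centred at about (315,229), with the battery's near corner at about (268,243), close to where the left finger would land. I'll turn the gripper -30° to clear it.

Run:
```python
from station import *
from h import *
st=sense();s=snapshot("wrist");im=s["img"]
hsv=cv2.cvtColor(im,cv2.COLOR_BGR2HSV)
m=cv2.inRange(hsv,np.array((3,100,40)),np.array((25,255,255)));k=np.zeros_like(m);k[195:262,280:348]=255;m&=k
c=np.vstack(cv2.findContours(m,0,1)[0]);h=cv2.convexHull(c)
e=cv2.fitEllipse(h);print(e)
print("cap ellipse z.016",plane(wray(s,st,*e[0]),.016))
m=cv2.inRange(hsv,np.array((0,0,0)),np.array((180,255,70)));k[:]=0;k[205:252,290:340]=255;m&=k
b=blobs(im,(0,0,0),(180,255,75),(290,205,340,252),30)[0];print(b[:2],plane(wray(s,st,*b[0][1]),.02))
for q in ((226,241),(266,243),(268,298)): print("batt",plane(wray(s,st,*q),.009).round(3))
```

```text
((312.58087158203125, 229.11546325683594), (51.49235916137695, 51.9591178894043), 152.84446716308594)
cap ellipse z.016 [ 0.43181359 -0.04235509  0.016     ]
[(494, [307.8, 231.2], [297, 216, 21, 31])] [ 0.42793287 -0.0430914   0.02      ]
batt [ 0.356 -0.055  0.009]
batt [ 0.392 -0.056  0.009]
batt [ 0.391 -0.109  0.009]
```

Call:
{"name": "drive_tool", "arguments": {"linear": [[-1.5,-1,-35],[0,0,-35],[0,0,-30],[0,0,-30],[0,0,-15],[0,0,-5],[0,0,0]], "roll": [-10,-10,-10,0,0,0,0], "hand": [0.6,0.6,0.6,0.6,0.6,0.6,0.6]}}

```text
clock: 1.88
tool_pos: [0.4324, -0.042, 0.0031]
orientation: [3.141, -0.0, 1.048]
contact_force: [0.3, -0.3, -0.3]
width: 0.0698
gripper_force: 0.0
```

Call:
{"name": "drive_tool", "arguments": {"linear": [[0,0,0],[0,0,0],[0,0,0],[0,0,0],[0,0,0]], "roll": [0,0,0,0,0], "hand": [-0.3,-0.3,-0.3,-0.3,-0.3]}}

```text
clock: 2.5
tool_pos: [0.4318, -0.0421, 0.0029]
orientation: [3.141, -0.0, 1.047]
contact_force: [-1.1, 0.5, 2.8]
width: 0.0436
gripper_force: 30.0
```

Call:
{"name": "drive_tool", "arguments": {"linear": [[0,0,40],[20,-15,45],[39,-37,32],[39,-37,0],[39,-36,0],[0,0,0],[0,0,0]], "roll": [0,9,9,8.7,0,0,0], "hand": [-0.3,-0.3,-0.3,-0.3,-0.3,-0.3,-0.3]}}

```text
clock: 3.38
tool_pos: [0.5677, -0.1663, 0.1186]
orientation: [-3.139, -0.001, 1.513]
contact_force: [0.4, 0.6, -0.5]
width: 0.0433
gripper_force: 30.0
```

Run:
```python
from station import *
from h import *
st=sense();s=snapshot("wrist");cv2.imwrite("pics/w2.png",s["img"]);np.savez("w2.npz",tool_pos=st["tool_pos"],orientation=st["orientation"],**s)
print(st["clock"],st["tool_pos"],st["orientation"],st["width"])
im=s["img"]
for lo,hi in (((0,150,50),(4,255,255)),((5,150,80),(18,255,255)),((0,0,150),(180,50,255))):
    for b in blobs(im,lo,hi,(150,0,500,340),40)[0][:5]: print(b,plane(wray(s,st,*b[1]),.05).round(4))
```

```text
3.375 [ 0.56765733 -0.16630624  0.11858199] [-3.13947757e+00 -8.89288662e-04  1.51325640e+00] 0.04330341868914765
(2245, [340.0, 220.3], [304, 178, 57, 110]) [ 0.5838 -0.1452  0.05  ]
(718, [284.7, 249.4], [274, 218, 29, 61]) [ 0.5473 -0.1625  0.05  ]
(344, [285.8, 194.1], [275, 183, 22, 22]) [ 0.5508 -0.1265  0.05  ]
(325, [315.6, 224.6], [305, 209, 24, 26]) [ 0.5682 -0.1472  0.05  ]
(3034, [315.9, 285.9], [267, 259, 98, 60]) [ 0.566  -0.1892  0.05  ]
(2464, [316.7, 161.7], [289, 134, 57, 56]) [ 0.5712 -0.1075  0.05  ]
(1365, [339.2, 335.3], [256, 330, 162, 10]) [ 0.5803 -0.2285  0.05  ]
(146, [350.6, 128.4], [344, 122, 14, 14]) [ 0.593  -0.0879  0.05  ]
(144, [283.5, 128.3], [277, 122, 14, 13]) [ 0.5522 -0.0856  0.05  ]
```

View pics/w2.png

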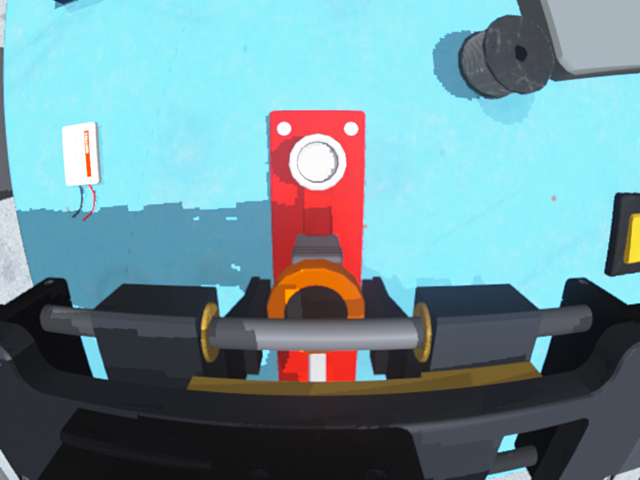

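The cup is at (317,162), and casting that ray onto z = 0.05 gives (0.571,-0.1075), which matches the side view. The cap is held level between the fingers. I now fit its position in the grip.

Run:
```python
from h import *
from scipy.optimize import least_squares
s=dict(np.load("w2.npz"));st=s;im=s["img"]
def circ(lo,hi,roi,z,R,vmax):
    m=blobs(im,lo,hi,roi)[2]
    c=np.vstack(cv2.findContours(m,0,1)[0]);h=cv2.convexHull(c)[:,0].astype(float);h=h[(h[:,1]<vmax)]
    w=np.array([plane(wray(s,st,*q),z)[:2] for q in h])
    r=least_squares(lambda p:np.hypot(w[:,0]-p[0],w[:,1]-p[1])-(p[2] if R is None else R),[*w.mean(0),.02],loss="soft_l1",f_scale=.0005)
    return r.x, len(w)
z=st["tool_pos"][2]+.017
print("cap",circ((5,150,40),(20,255,255),(255,250,375,325),z,None,305),circ((5,150,40),(20,255,255),(255,250,375,325),z,.022,305))
print("cup",circ((0,0,120),(180,60,255),(285,130,350,195),.05,None,400))
print(st["tool_pos"])
```

```text
cap (array([ 0.56765587, -0.16103302,  0.02029605]), 17) (array([ 0.56753352, -0.16312391,  0.02      ]), 17)
cup (array([ 0.57190497, -0.10137658,  0.02269285]), 15)
[ 0.56765733 -0.16630624  0.11858199]
```

Run:
```python
from h import *
s=dict(np.load("w2.npz"));st=s;im=s["img"];z=st["tool_pos"][2]+.017
m=blobs(im,(3,120,30),(22,255,255),(255,250,375,325))[2]
for v in range(256,322,4):
    c=np.where(m[v])[0]
    if len(c):
        a,b=plane(wray(s,st,c[0],v),z),plane(wray(s,st,c[-1]+1,v),z);print(v,c[0],c[-1],a[:2].round(4),b[:2].round(4))
c=np.where(m[:,316])[0];print(c)
print(plane(wray(s,st,316.5,c[0]),z))
```

```text
260 303 326 [ 0.5638 -0.141 ] [ 0.5736 -0.1416]
264 294 339 [ 0.56   -0.1426] [ 0.5788 -0.1436]
268 285 345 [ 0.5561 -0.1441] [ 0.5813 -0.1455]
272 281 349 [ 0.5543 -0.1458] [ 0.5829 -0.1474]
276 277 354 [ 0.5525 -0.1475] [ 0.5849 -0.1493]
280 275 356 [ 0.5515 -0.1493] [ 0.5857 -0.1512]
284 274 357 [ 0.5509 -0.151 ] [ 0.5861 -0.153 ]
288 273 359 [ 0.5503 -0.1529] [ 0.5869 -0.1549]
292 270 361 [ 0.5488 -0.1546] [ 0.5877 -0.1568]
296 269 362 [ 0.5482 -0.1565] [ 0.5881 -0.1587]
300 268 364 [ 0.5476 -0.1584] [ 0.589  -0.1607]
304 267 364 [ 0.5469 -0.1602] [ 0.589  -0.1626]
308 267 364 [ 0.5467 -0.1622] [ 0.589  -0.1645]
312 267 364 [ 0.5465 -0.1641] [ 0.589  -0.1665]
316 267 364 [ 0.5463 -0.1661] [ 0.5889 -0.1684]
[259 260 261 262 263 264 265 266 267 268 269 270 271 272 273 274 275 276
 277 278 279 280 281 282 283 284 285]
[ 0.56933625 -0.14090669  0.13558199]
```

Call:
{"name": "drive_tool", "arguments": {"linear": [[2,28,0],[2,29,0],[0,0,-30],[0,0,-28],[0,0,0]], "roll": [0,0,0,0,0], "hand": [-0.3,-0.3,-0.3,-0.3,-0.3]}}

```text
clock: 4.05
tool_pos: [0.5698, -0.1084, 0.0597]
orientation: [-3.137, -0.001, 1.515]
contact_force: [-0.7, -0.3, 0.1]
width: 0.0435
gripper_force: 30.0
```

Call:
{"name": "drive_tool", "arguments": {"linear": [[0,0,-3],[0,0,-3],[0,0,-2],[0,0,0]], "roll": [0,0,0,0], "hand": [-0.3,-0.3,-0.3,-0.3]}}

```text
clock: 4.55
tool_pos: [0.5726, -0.1101, 0.0538]
orientation: [3.141, 0.0, 1.513]
contact_force: [0.8, -1.0, -1.0]
width: 0.0432
gripper_force: 30.0
```

Call:
{"name": "drive_tool", "arguments": {"linear": [[0,0,-1.5],[0,0,0],[0,0,0]], "roll": [0,0,0], "hand": [-0.3,-0.3,-0.3]}}

```text
clock: 4.92
tool_pos: [0.5725, -0.11, 0.052]
orientation: [3.142, 0.0, 1.513]
contact_force: [0.6, 0.8, -0.5]
width: 0.0436
gripper_force: 30.0
```

Call:
{"name": "drive_tool", "arguments": {"linear": [[0,0,-1.5],[0,0,0],[0,0,0]], "roll": [0,0,0], "hand": [-0.3,-0.3,-0.3]}}

```text
clock: 5.3
tool_pos: [0.5725, -0.1098, 0.0505]
orientation: [3.142, -0.0, 1.513]
contact_force: [0.7, -0.3, -1.0]
width: 0.0431
gripper_force: 30.0
```

Call:
{"name": "drive_tool", "arguments": {"linear": [[0,0,-1.5],[0,0,-1],[0,0,0],[0,0,0]], "roll": [0,0,0,0], "hand": [-0.3,-0.3,-0.3,-0.3]}}

```text
clock: 5.8
tool_pos: [0.5725, -0.1097, 0.048]
orientation: [3.142, -0.0, 1.513]
contact_force: [0.2, 2.1, -0.4]
width: 0.0434
gripper_force: 30.0
```

Call:
{"name": "drive_tool", "arguments": {"linear": [[0,1,-0.5],[0,0,0],[0,0,0]], "roll": [0,0,0], "hand": [-0.3,-0.3,-0.3]}}

```text
clock: 6.18
tool_pos: [0.5724, -0.1094, 0.0475]
orientation: [3.142, 0.0, 1.513]
contact_force: [-0.2, -0.5, -0.9]
width: 0.0432
gripper_force: 30.0
```

Call:
{"name": "drive_tool", "arguments": {"linear": [[0,0,0],[0,0,0],[0,0,0],[0,0,0]], "roll": [0,0,0,0], "hand": [0.6,0.6,0.6,0.6]}}

```text
clock: 6.68
tool_pos: [0.5725, -0.109, 0.0476]
orientation: [3.141, 0.0, 1.513]
contact_force: [0.2, -0.8, -0.3]
width: 0.0682
gripper_force: 0.0
```

Call:
{"name": "drive_tool", "arguments": {"linear": [[0,0,25],[-1,-25,45],[-3,-45,0],[0,0,0],[0,0,0]], "roll": [0,0,0,0,0], "hand": [0.6,0.6,0.6,0.6,0.6]}}

```text
clock: 7.3
tool_pos: [0.5683, -0.1786, 0.1173]
orientation: [-3.141, -0.001, 1.513]
contact_force: [-0.6, 0.5, -0.7]
width: 0.0697
gripper_force: 0.0
```

Run:
```python
from station import *
from h import *
st=sense();s=snapshot("wrist");cv2.imwrite("pics/w3.png",s["img"]);np.savez("w3.npz",tool_pos=st["tool_pos"],orientation=st["orientation"],**s)
print(st["clock"],st["tool_pos"],st["orientation"],st["width"])
b=blobs(s["img"],(5,120,40),(20,255,255),(200,50,450,280),40)[0];print(b[:3])
for z in (.057,.064):print(plane(wray(s,st,*b[0][1]),z))
```

```text
7.3 [ 0.56829321 -0.17859557  0.11725532] [-3.14121254e+00 -7.17528130e-04  1.51279274e+00] 0.06966538286647717
[(371, [313.3, 147.9], [278, 109, 76, 75]), (234, [314.6, 146.6], [291, 122, 50, 50])]
[ 0.57046591 -0.110889    0.057     ]
[ 0.57054028 -0.11067097  0.064     ]
```

View pics/w3.png

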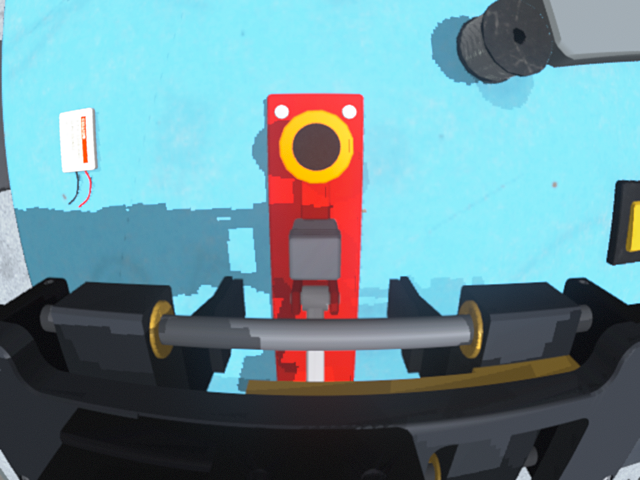

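The cap is seated: its 76 px diameter fits a top height of 64 mm, and it is centred on the cup at about (316,146). The grip block lies directly under the tool.

Call:
{"name": "drive_tool", "arguments": {"linear": [[-0.5,0,-30],[0,0,-30],[0,0,-20],[0,0,-5],[0,0,0]], "roll": [0,0,0,0,0], "hand": [0.6,0.6,0.6,0.6,0.6]}}

```text
clock: 7.98
tool_pos: [0.5684, -0.1787, 0.0328]
orientation: [3.141, -0.0, 1.514]
contact_force: [0.4, 0.8, -0.2]
width: 0.0697
gripper_force: 0.0
```

Call:
{"name": "drive_tool", "arguments": {"linear": [[0,0,0],[0,0,0],[0,0,0],[0,0,0],[0,0,0],[0,0,0]], "roll": [0,0,0,0,0,0], "hand": [-0.5,-0.5,-0.5,-0.5,-0.5,-0.5]}}

```text
clock: 8.72
tool_pos: [0.5677, -0.179, 0.0327]
orientation: [-3.141, -0.0, 1.513]
contact_force: [-1.4, 0.6, 1.5]
width: 0.0316
gripper_force: 30.0
```

```bash
cat > m.py <<'E'
from station import *
from h import *
st=sense();s=snapshot("wrist")
print(st["clock"],st["tool_pos"].round(4),st["orientation"].round(4),st["width"])
im=s["img"]
for n,lo,hi,z in (("cap",(5,120,40),(24,255,255),.064),("yel",(22,120,80),(36,255,255),.099)):
    for b in blobs(im,lo,hi,(150,0,500,290),60)[0][:4]:
        x,y,w,h=b[2];c=(x+w/2-.5,y+h/2-.5); print(n,b,c,"box:",plane(wray(s,st,*c),z).round(4))
E
python3 m.py
```

```text
8.725 [ 0.5677 -0.179   0.0327] [-3.141  -0.      1.5131] 0.03159178856304342
cap (1433, [304.0, 166.8], [257, 91, 122, 122]) (317.5, 151.5) box: [ 0.5722 -0.1097  0.064 ]
cap (500, [315.8, 154.2], [277, 112, 82, 81]) (317.5, 152.0) box: [ 0.5722 -0.1099  0.064 ]
yel (5924, [318.0, 150.5], [259, 93, 119, 117]) (318.0, 151.0) box: [ 0.5723 -0.1081  0.099 ]
```

Call:
{"name": "drive_tool", "arguments": {"linear": [[-2,8,0],[-4,14,0],[-6,22,0],[-6,22,0],[-6,22,0],[-6,22,0],[-4,14,0],[0,0,0]], "roll": [-1,-1,-1,-1,-1,-1,-1,0], "hand": [-0.5,-0.5,-0.5,-0.5,-0.5,-0.5,-0.5,-0.5]}}

```text
clock: 9.78
tool_pos: [0.5339, -0.054, 0.0326]
orientation: [3.142, -0.0, 1.392]
contact_force: [0.1, 1.1, 1.9]
width: 0.0316
gripper_force: 30.0
```

```bash
python3 m.py
```

```text
9.775 [ 0.5339 -0.054   0.0326] [ 3.1415e+00 -4.0000e-04  1.3919e+00] 0.03159003352949543
cap (1359, [306.3, 167.6], [257, 91, 122, 122]) (317.5, 151.5) box: [0.5467 0.0141 0.064 ]
cap (491, [315.9, 154.3], [278, 112, 81, 81]) (318.0, 152.0) box: [0.5469 0.0139 0.064 ]
yel (5963, [318.2, 150.4], [259, 93, 119, 117]) (318.0, 151.0) box: [0.547  0.0157 0.099 ]
```

Call:
{"name": "drive_tool", "arguments": {"linear": [[-1,8,0],[-2,14,0],[-2,14,0],[-2,14,0],[-1,8,0],[0,0,0]], "roll": [-0.5,-0.5,0,0,0,0], "hand": [-0.5,-0.5,-0.5,-0.5,-0.5,-0.5]}}

```text
clock: 10.58
tool_pos: [0.5264, 0.0015, 0.0326]
orientation: [3.141, 0.002, 1.373]
contact_force: [1.2, -5.2, 0.8]
width: 0.0321
gripper_force: 30.0
```

```bash
python3 m.py
python3 - <<'E'
from station import *
import cv2
cv2.imwrite("pics/w4.png",snapshot("wrist")["img"])
E
```

```text
10.575 [0.5264 0.0015 0.0326] [3.1405e+00 1.5000e-03 1.3727e+00] 0.0321426427361435
cap (1595, [304.6, 170.1], [256, 91, 123, 122]) (317.0, 151.5) box: [0.5404 0.0695 0.064 ]
cap (516, [315.9, 155.2], [277, 112, 82, 81]) (317.5, 152.0) box: [0.5406 0.0693 0.064 ]
yel (5981, [317.8, 150.3], [258, 92, 120, 119]) (317.5, 151.0) box: [0.5408 0.0712 0.099 ]
```

View pics/w4.png

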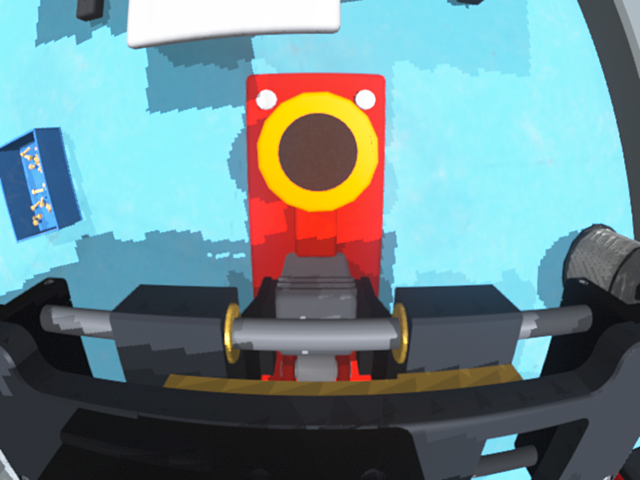

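The lip's outer edge runs from (130,47) to (340,30), ahead and to the left of the cap at (317,152). The jack still has to go ahead and to the left.

Run:
```python
from station import *
from h import *
st=sense();s=snapshot("wrist")
a=plane(wray(s,st,130,48),.098);b=plane(wray(s,st,340,32),.098)
d=b-a;L=np.linalg.norm(d);n=np.array([-d[1],d[0],0])/L
print(a,b,L,"stand yaw",np.degrees(np.arctan2(n[1],n[0])),"spot",(a+b)/2+n*.026,"cap",plane(wray(s,st,317.5,152),.064))
```

```text
[0.49655622 0.11195466 0.098     ] [0.55249496 0.10063244 0.098     ] 0.05707306267619302 stand yaw 78.55769651339928 spot [0.5296835 0.1317768 0.098    ] cap [0.54056941 0.06937731 0.064     ]
```

Call:
{"name": "drive_tool", "arguments": {"linear": [[-2,6,0],[-2,10,0],[-2,12,0],[-2,10,0],[-2,6,0],[0,0,0]], "roll": [0,0,0,0,0,0], "hand": [-0.5,-0.5,-0.5,-0.5,-0.5,-0.5]}}

```text
clock: 11.48
tool_pos: [0.5164, 0.0464, 0.0326]
orientation: [3.141, 0.0, 1.373]
contact_force: [1.0, -4.1, 0.1]
width: 0.0318
gripper_force: 30.0
```

```bash
sed -i 's/(36,255,255)/(36,255,255)/; s/b\[2\];c/b[2];c/' m.py; python3 m.py
python3 - <<'E'
from station import *
from h import *
im=snapshot("wrist")["img"];cv2.imwrite("pics/w5.png",im)
print(blobs(im,(22,120,80),(36,255,255),(150,0,500,290),30)[0][:6])
E
```

```text
11.475 [0.5164 0.0464 0.0326] [3.1407e+00 5.0000e-04 1.3732e+00] 0.03176037801604357
cap (1583, [317.6, 197.8], [270, 188, 95, 25]) (317.0, 200.0) box: [0.527  0.0977 0.064 ]
yel (6413, [296.2, 89.3], [250, 44, 94, 91]) (296.5, 89.0) box: [0.5287 0.1325 0.099 ]
[(6416, [296.2, 89.3], [250, 45, 93, 90])]
```

View pics/w5.png

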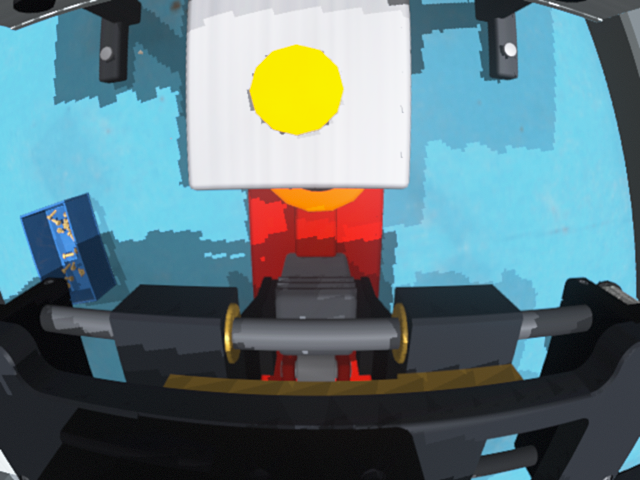

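The yellow spot is centred at (296,89), which puts the lift point at (0.5287,0.1325). The cap is at about (0.5306,0.1143), so 18 mm is left along y and -2 mm along x.

Call:
{"name": "drive_tool", "arguments": {"linear": [[-1,5,0],[-1,8,0],[0,5,0],[0,0,0],[0,0,0]], "roll": [0,0,0,0,0], "hand": [-0.5,-0.5,-0.5,-0.5,-0.5]}}

```text
clock: 12.2
tool_pos: [0.5139, 0.0636, 0.0326]
orientation: [-3.141, 0.002, 1.372]
contact_force: [0.1, -5.6, 2.4]
width: 0.0316
gripper_force: 30.0
```

```bash
python3 m.py
```

```text
12.2 [0.5139 0.0636 0.0326] [-3.1414e+00  1.5000e-03  1.3723e+00] 0.03155934837271774
yel (6461, [318.6, 152.1], [272, 107, 94, 92]) (318.5, 152.5) box: [0.5285 0.1328 0.099 ]
```

Call:
{"name": "drive_tool", "arguments": {"linear": [[0,0,0],[0,0,0],[0,0,0],[0,0,20],[0,0,45],[0,0,50],[0,0,0]], "roll": [0,0,0,0,0,0,0], "hand": [0.4,0.4,0.4,0.4,0.4,0.4,0.4]}}

```text
clock: 13.12
tool_pos: [0.517, 0.0661, 0.1521]
orientation: [3.133, -0.003, 1.374]
contact_force: [-0.1, 0.3, -0.7]
width: 0.0606
gripper_force: 0.0
```

Call:
{"name": "drive_tool", "arguments": {"linear": [[-4,-20,0],[-8,-42,0],[-8,-42,0],[-4.5,-20,0],[0,0,0],[0,0,0],[0,0,0]], "roll": [0,0,0,0,0,0,0], "hand": [0.4,0,-0.5,-1,-1,-1,-1]}}

```text
clock: 14.0
tool_pos: [0.4897, -0.0574, 0.1473]
orientation: [-3.141, -0.0, 1.376]
contact_force: [0.7, -0.4, 0.1]
width: 0.0087
gripper_force: 0.0
```

Run:
```python
from station import *
from h import *
st=sense();print(st["clock"],st["tool_pos"],st["width"])
s=snapshot("side");np.savez("sd2.npz",**s);im=s["img"]
f=240/np.tan(np.radians(s["fovy"])/2)
def proj(p):
    c=np.linalg.inv(np.array(s["T"]))@np.array([*p,1]);return s["cx"]+f*c[0]/-c[2],s["cy"]-f*c[1]/-c[2]
u,v=map(int,proj((.51,.03,.08)));print(u,v,[proj(p) for p in ((.4894,-.0606,.115),(.528,.1315,.064),(.514,.0636,.066))])
x0,y0=max(u-80,0),max(v-75,0);cv2.imwrite("pics/s2.png",cv2.resize(im[y0:y0+150,x0:x0+190],None,fx=4,fy=4));print(x0,y0)
w=snapshot("wrist");cv2.imwrite("pics/w6.png",w["img"]);np.savez("w6.npz",tool_pos=st["tool_pos"],orientation=st["orientation"],**w)
```

```text
14.0 [ 0.48965139 -0.05740507  0.14730121] 0.008701629188379906
309 246 [(np.float64(319.0634826650082), np.float64(261.54156325260186)), (np.float64(298.0004251596934), np.float64(225.91955261762715)), (np.float64(304.64562026046605), np.float64(242.6968138694599))]
229 171
```

View pics/s2.png

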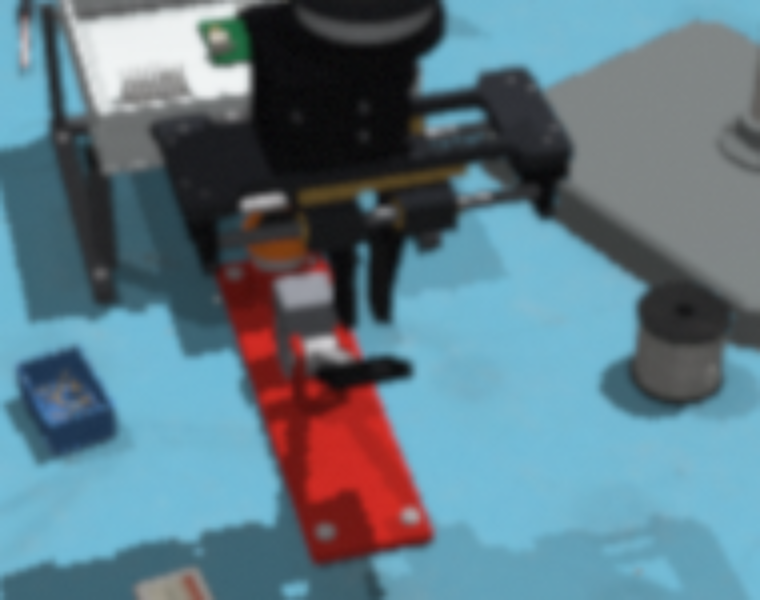

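The side crop shows the cap under the lip at about (278,240), the block at (303,290), and the paddle at (362,372) close behind and below the closed fingers. The spool, box and battery have not moved. I press the paddle along its arc.

Call:
{"name": "drive_tool", "arguments": {"linear": [[0,-3,-12],[0,0,-13],[-1.6,-8,-13.5],[-1.3,-6.3,-14],[0,0,0]], "roll": [0,0,0,0,0], "hand": [-1,-1,-1,-1,-1]}}

```text
clock: 14.72
tool_pos: [0.4864, -0.0764, 0.0941]
orientation: [-3.141, -0.0, 1.373]
contact_force: [-0.2, 1.9, 2.0]
width: 0.0002
gripper_force: 1.5
```

Call:
{"name": "drive_tool", "arguments": {"linear": [[-0.9,-4.7,-14.5],[-0.6,-3,-15],[-0.3,-1.5,-10],[0,0,-3],[0,0,0],[0,0,0]], "roll": [0,0,0,0,0,0], "hand": [-1,-1,-1,-1,-1,-1]}}

```text
clock: 15.48
tool_pos: [0.4851, -0.0856, 0.0534]
orientation: [3.141, 0.0, 1.374]
contact_force: [-0.7, 1.6, 7.1]
width: 0.0004
gripper_force: 3.5
```

Run:
```python
from station import *
from h import *
st=sense();print(st["clock"],st["tool_pos"],st["contact_force"])
s=snapshot("side");im=s["img"];A=np.load("sd2.npz")["img"]
cv2.imwrite("pics/s3.png",np.hstack([cv2.resize(i[150:290,200:330],None,fx=3,fy=4) for i in (A,im)]))
```

```text
15.475 [ 0.48508098 -0.0856225   0.05335729] [-0.74883391  1.56858168  7.07525108]
```

Call:
{"name": "drive_tool", "arguments": {"linear": [[0,0,-3],[0,0,0],[0,0,0]], "roll": [0,0,0], "hand": [-1,-1,-1]}}

```text
clock: 15.9
tool_pos: [0.485, -0.0858, 0.0505]
orientation: [3.141, 0.0, 1.374]
contact_force: [-1.9, 0.9, 6.5]
width: 0.0003
gripper_force: 3.8
```

Run:
```python
from station import *
from h import *
st=sense();print(st["clock"],st["tool_pos"],st["contact_force"])
s=snapshot("side");im=s["img"];A=np.load("sd2.npz")["img"]
cv2.imwrite("pics/s3.png",np.hstack([cv2.resize(i[150:290,200:330],None,fx=3,fy=4) for i in (A,im)]))
```

```text
15.9 [ 0.48502103 -0.08577211  0.0504665 ] [-1.89276699  0.9247025   6.52683055]
```

View pics/s3.png

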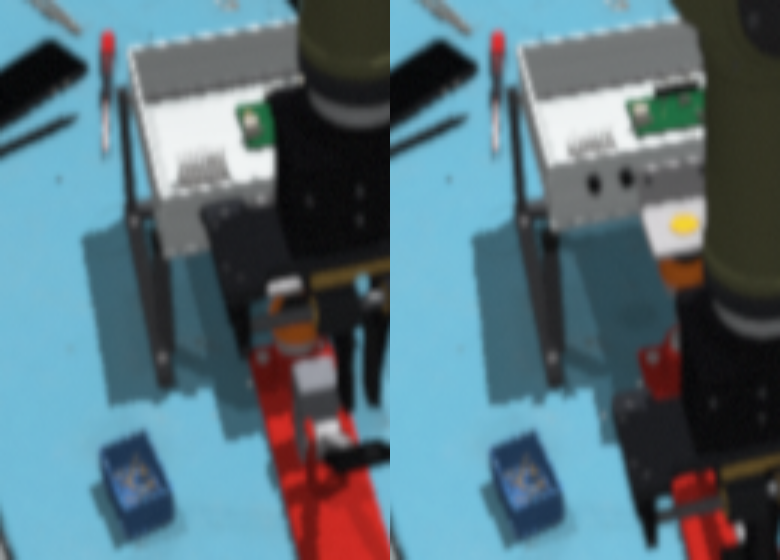

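In the before/after pair the chassis is raised (its front corner moves up from row 250 to 225), with the orange cap straight under the yellow spot at (685,225). Now the handle goes back up.

Call:
{"name": "drive_tool", "arguments": {"linear": [[0.3,1.5,16],[0.6,3,15],[0.9,4.7,14.5],[1.3,6.3,14],[1.6,8,13.5],[0,0,13],[0,0,0],[0,0,0]], "roll": [0,0,0,0,0,0,0,0], "hand": [-1,-1,-1,-1,-1,-1,-1,-1]}}

```text
clock: 16.95
tool_pos: [0.4889, -0.0626, 0.135]
orientation: [-3.141, 0.001, 1.373]
contact_force: [0.2, 0.7, -0.1]
width: 0.0005
gripper_force: 0.0
```

Call:
{"name": "drive_tool", "arguments": {"linear": [[0,0,0],[0,0,0],[0,0,0],[0,0,0]], "roll": [0,0,0,0], "hand": [-1,-1,-1,-1]}}

```text
clock: 17.45
tool_pos: [0.4894, -0.062, 0.1355]
orientation: [-3.141, 0.0, 1.374]
contact_force: [0.4, 0.9, -1.1]
width: 0.0005
gripper_force: 0.0
```

Run:
```python
from station import *
from h import *
st=sense();print(st["clock"],st["tool_pos"],st["contact_force"])
s=snapshot("side");im=s["img"];A=np.load("sd2.npz")["img"]
lo,hi,roi=(5,120,40),(24,255,255),(280,215,310,245)
for i in(A,im):
    print(blobs(i,lo,hi,roi)[0][:2], blobs(i,(0,0,0),(180,255,50),(300,250,340,275))[0][:2])
print("chassis diff", [np.abs(A[150:215,230:262].astype(int)-im[150:215,230:262]).mean()])
```

```text
17.45 [ 0.48943321 -0.06198755  0.13546812] [ 0.41336941  0.88636646 -1.07391338]
[(74, [299.3, 232.6], [291, 228, 16, 8]), (24, [306.4, 219.6], [303, 218, 7, 4])] [(105, [318.3, 263.7], [308, 261, 23, 8]), (8, [314.9, 250.6], [313, 250, 4, 3])]
[(101, [297.5, 230.7], [289, 227, 20, 11]), (13, [307.8, 226.1], [306, 224, 4, 5])] [(104, [318.2, 263.7], [308, 261, 23, 8]), (61, [320.2, 253.0], [316, 250, 9, 8])]
chassis diff [np.float64(0.6557692307692308)]
```

The paddle, jack and chassis are back at the same pixels as before the stroke. I press again.

Call:
{"name": "drive_tool", "arguments": {"linear": [[0,0,-13],[-1.6,-8,-13.5],[-1.3,-6.3,-14],[-0.9,-4.7,-14.5],[-0.6,-3,-15],[-0.3,-1.5,-11],[0,0,-4],[0,0,0]], "roll": [0,0,0,0,0,0,0,0], "hand": [-1,-1,-1,-1,-1,-1,-1,-1]}}

```text
clock: 18.5
tool_pos: [0.4855, -0.0859, 0.0506]
orientation: [3.14, -0.0, 1.373]
contact_force: [1.1, 0.6, 7.9]
width: 0.0005
gripper_force: 3.6
```

Call:
{"name": "drive_tool", "arguments": {"linear": [[0,0,-1.5],[0,0,0],[0,0,0],[0,0,0],[0,0,0],[0,0,0]], "roll": [0,0,0,0,0,0], "hand": [-1,-1,-1,-1,-1,-1]}}

```text
clock: 19.25
tool_pos: [0.4855, -0.0859, 0.0501]
orientation: [3.14, -0.0, 1.373]
contact_force: [-1.6, 1.8, 14.5]
width: 0.0005
gripper_force: 6.9
```

Run:
```python
from station import *
from h import *
st=sense();print(st["clock"],st["tool_pos"],st["contact_force"])
im=snapshot("side")["img"];A=np.load("sd2.npz")["img"]
print("chassis diff", np.abs(A[150:215,230:262].astype(int)-im[150:215,230:262]).mean())
print("yellow",blobs(im,(22,100,100),(36,255,255),(280,190,320,240))[0][:2],"cap",blobs(im,(5,120,40),(20,255,255),(280,200,320,240))[0][:2])
B=cv2.imread("pics/s3.png")[:,390:];B=cv2.resize(B,(130,140));print("diff to first lift",np.abs(B.astype(int)-im[150:290,200:330]).mean())
```

```text
19.25 [ 0.48549661 -0.08593272  0.05012284] [-1.57396434  1.80791284 14.49108713]
chassis diff 11.439102564102564
yellow [(30, [297.8, 205.4], [294, 204, 9, 4])] cap [(104, [297.5, 217.8], [290, 214, 15, 9])]
diff to first lift 1.1306227106227107
```

The handle is against its stop with 14 N on it, and the chassis is raised just as in the first stroke. I hand the job in.

```bash
python3 -c "
from station import *
print(finish_job())"
```

```text
the job is handed in; nothing more can be done
None
```

I handed the job in at about 19 s on the clock: the cap is seated and centred under the lift point to about 1–2 mm by my measurement, the trial lift and return are done, and the fingers hold the handle right down with the chassis raised on the jack; no verdict came back.

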